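Set up the stock-count tablet on its locking stand

TASK

Get the stock-count tablet ready for reading at the bench: push the backrest of the grey folding stand up to its most upright stop, then lock it there with the loose steel pin, pushed fully home through both side cheeks and the backrest's lugs. Then take the tablet out of the wire rack and gently lean it on the stand, screen towards the robot, centred, with its lower edge on the ledge behind the lip. Leave everything else on the bench where it is.

Things in the scene. Friction and masses are not known exactly. Their poses are not given: they have to be found in the camera images.
- stand: grey folding stand, fixed, 200 mm wide (y), 165 mm deep (x -45 to +120). Origin on the bench under the hinge axis (along y, 24 mm up); x points to its back, away from the robot, z up. Two side cheeks, 8 mm thick, 138 mm apart inside, outer faces at y = +-77 mm, top at 115 mm, stand behind the raised backrest's front; each has three 14 mm holes in an arc, the foremost and highest for the most upright setting
- stand_lock (a point): point midway between the cheeks (stand's y = 0) on the axis of the foremost, highest pair of lock holes, 50 mm behind the hinge axis (stand x) and 94 mm above the bench; that axis runs along the stand's y
- stand_ledge (a point): point on the rubber ledge, 16 mm above the bench and 13 mm in front of the hinge axis, where the middle of the tablet's lower edge belongs. The ledge lies between the hinge and a lip whose inner face is 32 mm in front of the hinge axis and whose top is 34 mm above the bench
- backrest (a joint): hinged aluminium backrest, 124 mm wide, 140 mm long: 0 = 20 degrees up to the back, grows as raised, 0.785 = its stop, 65 degrees above level. Friction hinge (0.07 N m): stays where left, but folds under the tablet unless pinned. Push it from behind at its top bar, rising with the bar. Two lugs behind it (y = +-52 mm, 12 mm thick) have 14 mm holes that meet the cheeks' foremost holes only at the stop
- backrest_top (a point): middle of the backrest's round top bar (10 mm diameter), moves with the backrest
- pin: loose steel lock pin, 70 to 120 g, lying flat: round shaft 10 mm thick, 172 mm long along +x, last 12 mm tapered; flat tab 60 mm long along -x, 24 mm wide (y), 10 mm thick (z). Origin at the shoulder between them, on the underside (5 mm below the shaft's axis). Home, the shoulder meets a cheek's outer face; it fits from either side
- pin_mid (a point): point on the shaft's axis 77 mm from the shoulder: it coincides with stand_lock when the pin is home
- pin_tab (a point): point on the pin's axis in the tab, 35 mm from the shoulder (x = -35 mm), a good place to grip across the 24 mm width
- rack: dark steel wire rack, fixed, base 120 (x) by 180 (y) mm, 10 mm thick, origin under its centre; four wire hoops across it, 83 mm high, at x = -36, -12, 12, 36 mm (18 mm clear between). The tablet stands in the front slot (x = -24 mm); a black notebook, 122 mm high, in the back slot
- tablet: rugged tablet in a grey case (black screen, black corner bumpers), 125 mm wide (y), 200 mm high (z), 12 mm thick (x), 0.3 to 0.6 kg, standing on its short edge; origin at the middle of its lower edge; the screen faces -x; it leans up to 0.1 rad in the slot
- tablet_top (a point): middle of the tablet's upper edge, 200 mm above its origin
- tags: block of buff luggage tags, 95x48x19 mm, to be left alone
- tape: roll of beige tape, 103 mm across, 25 mm high, to be left alone
- screw_box: small blue card box, 72x51x35 mm, to be left alone
- marker: black and white marker pen, 135 mm long, 16 mm thick, to be left alone
- wine_glass: stemmed wine glass with a plain stem, 90 mm across, 147 mm high, to be left alone
- wine_swirl_1: stemmed wine glass with a swirled stem, 91 mm across, 151 mm high, to be left alone
There are look-alikes about, which are no part of the job. Of the things shaped like the tablet, the grey one is meant.

How it is judged:
On the way, in this order (a step that is already met when the one before it is completed fails the run):
1. the backrest is raised to its stop (value of joint backrest above 0.745 rad), for 0.2 s.
2. the pin is home through both cheeks and the lugs of the raised backrest (distance between pin_mid and stand_lock below 0.01 m and angle between the x axis of pin and the y axis of stand, either way round below 0.06 rad and value of joint backrest above 0.7 rad), for 0.2 s.
At the end, for the whole second after the job is handed in: Pin home (pin_mid within 10 mm of stand_lock, parallel within 0.06 rad), backrest joint above 0.68; tablet released and at rest on the ledge behind the lip, leaning back 0.25 to 0.75 rad, screen to the front, square within 0.15 rad, centred within 20 mm (distance between pin_mid and stand_lock below 0.01 m and angle between the x axis of pin and the y axis of stand, either way round below 0.06 rad and value of joint backrest above 0.68 rad and angle between tablet's own z axis and vertical between 0.25 and 0.75 rad and angle between tablet's own x axis and vertical above 1.8 rad and angle between the y axis of tablet and the y axis of stand, either way round below 0.15 rad and z of tablet in the frame of stand between 0.01 and 0.028 m and x of tablet in the frame of stand between -0.033 and 0.002 m and y of tablet in the frame of stand between -0.02 and 0.02 m and linear speed of each of tablet, pin below 0.02 m/s and angular speed of tablet below 0.1 rad/s); the robot touches nothing.
It fails at once if one of the other loose things (tags, tape, box, pen, glasses) is moved by more than 30 mm (distance of any of tags, tape, screw_box, marker, wine_glass, wine_swirl_1 from where it was at the start of the episode above 0.03 m).
It fails at once if the tablet falls to the bench (height (world z) of tablet_top below 0.1 m).
It fails at once if the tablet is dropped: it moves faster than 0.5 m/s while the fingers do not hold it (linear speed of tablet above 0.5 m/s and contact force between the fingers and tablet below 0.1 N).
It fails at once if the tablet is slammed on the stand (more than 60 N) (contact force between tablet and stand above 60 N).
It also fails if it takes over 72 s, if anything falls off the work surface, if the arm or the gripper's body presses on something with over 40 N, if the wrist force passes 120 N, or if a joint passes its speed limit or range.

ROBOT

A 6-joint arm with a two-finger parallel gripper is mounted at the origin on a cart in front of the work surface, level with it; the furniture and walls round the work are solid. World frame = base frame: x ahead of the robot, y to its left, z up, the work surface at z = 0. Lengths are in m, angles in rad, forces in N, time in s.
With the tool pointing down it reaches from about 0.275 to 0.875 m from the base axis. Payload 12.5 kg.
Tool frame: the origin (TCP) lies on the centre line of the jaws, within the pads' length; the fingertips stand r.finger_overhang ahead of it and the grasp point (between the pads) lies 3 mm ahead of it (r.finger_overhang is the distance from the TCP to the fingertips, in m); z points along the fingers, y is the direction in which the jaws open and shut (so a half turn about z gives the same grasp; the last joint's range is limited). The gripper opens to 85 mm and grips with 20 to 120 N. Pads are 22 mm wide; open, the fingers measure 114 mm over their backs; the gripper's body (76 mm by 85 mm) begins 54 mm behind the grasp point. The pads swing forward as they close: fully open they stand 13 mm farther back than shut.
Start: joints at [1.117, 0.351, 1.652, -0, 1.139, -0.085], TCP at [0.198, 0.513, 0.253] pointing down, gripper open.
Joint ranges: [-2.75, 2.75], [-0.79, 2.1], [0.01, 2.65], [-1.57, 4.71], [0.07, 3.14], [-2.87, 2.87]. Speed limits (rad/s): [2.22, 2.22, 2.79, 3.14, 3.14, 3.14].

INTERFACE

Orientations are given as a unit quaternion [x, y, z, w].
In Python, from cell import r, optics gives the robot as it stands. The module is installed in compiled form; this text tells all that it offers. Calls block until the motion is done:
- r.move_to(position, orientation): joint-space move of the TCP to a pose.
- r.move_linear(position, rot=None, vel=0.15): straight line of the TCP; rot=None keeps the orientation; vel is the mean speed in m/s.
- r.set_joints(angles): joint-space move.
- r.set_gripper(opening, squeeze=None): opening from 0.0 (shut) to 1.0 (fully open); squeeze is the grip in N (None keeps the last); returns when the fingers have stopped.
- r.sleep(seconds).
- r.inverse_kinematics(position, orientation): joint angles nearest the present ones, or None.
- optics.get_image(name): name is "scene" or "side" or "wrist"; returns a dict with "pixels" (480x640x3 uint8, red, green, blue), "depth" (480x640 float32, m along the optical axis (not along the pixel's ray), 0 where there is no reading), "fx", "fy", "cx", "cy" (pixels), "camera_from_world" (4x4, takes a point from world to camera coordinates); the wrist camera has in their place "mount" (4x4, takes a point from camera to tool coordinates, whose origin is the TCP and whose axes are the flange's). Camera axes: x right, y down, z forward; pixel columns grow to the right and rows downward; lengths in m; the calibration is good to about 2 mm. A picture is of the moment at which its call begins: read the wrist's pose just before it.
A pose or a line that the arm cannot do raises r.PlanningError and nothing moves.
- r.hand_in(): hands the job in, once; it reports no verdict.
Readings, each from a call of its own:
- r.current_t(): time.
- r.current_q(): joint angles.
- r.current_qvel(): joint speeds.
- r.current_effort(): joint torques, N m.
- r.current_tool_pos(): TCP position.
- r.current_ee_rot(): TCP orientation.
- r.current_contact_force(): force on the tool from outside, world axes, zero at the start.
- r.current_torque(): the same for the moment, N m.
- r.current_opening(): opening from 0.0 (shut) to 1.0 (fully open).
Only numpy, scipy, OpenCV 4.12 (cv2) and the standard library are available. Lean on these libraries where they do the work, as an engineer would, in place of code of your own. Each camera call takes 0.05 s, during which the arm holds its last target.

## Working session

There is one attempt and no reset: what is moved stays moved. The work goes in short steps, each a Python script; the robot and the scene stay as the last script left them, time stands still between calls to the robot, and variables do not carry over. Pictures are saved under pics/ and viewed, and the job is handed in when it is done.

```bash
mkdir -p pics; ls; python3 - <<'E'
from cell import r, optics
import cv2, numpy as np
print(r.current_t(), r.finger_overhang, r.current_tool_pos(), r.current_ee_rot())
for n in ["scene","side","wrist"]:
    d=optics.get_image(n)
    cv2.imwrite(f"pics/{n}0.png",d["pixels"][:,:,::-1])
    np.savez(f"pics/{n}0.npz",**d)
    print(n,d["fx"],d["cx"],d["cy"]); print(d.get("camera_from_world",d.get("mount")).round(3))
E
```

```text
pics
0.0 0.022 [0.19809861 0.51275502 0.2527534 ] [ 1.83338693e-01  9.83049627e-01 -5.72097961e-04 -1.64997963e-04]
scene 455.8111534741939 322.00917453068877 244.52016221784547
[[ 0.638 -0.77  -0.003 -0.39 ]
 [-0.608 -0.501 -0.616  0.424]
 [ 0.473  0.395 -0.788  1.032]
 [ 0.     0.     0.     1.   ]]
side 441.97849262843005 320.49475827028385 242.78143853238404
[[ 0.829 -0.559  0.008 -0.482]
 [-0.274 -0.418 -0.866  0.256]
 [ 0.487  0.716 -0.5    0.901]
 [ 0.     0.     0.     1.   ]]
wrist 429.6776726595167 324.8254732758045 242.66584225043016
[[ 0.001 -0.956 -0.293  0.075]
 [ 1.     0.001 -0.    -0.002]
 [ 0.    -0.293  0.956 -0.122]
 [ 0.     0.     0.     1.   ]]
```

View pics/scene0.png

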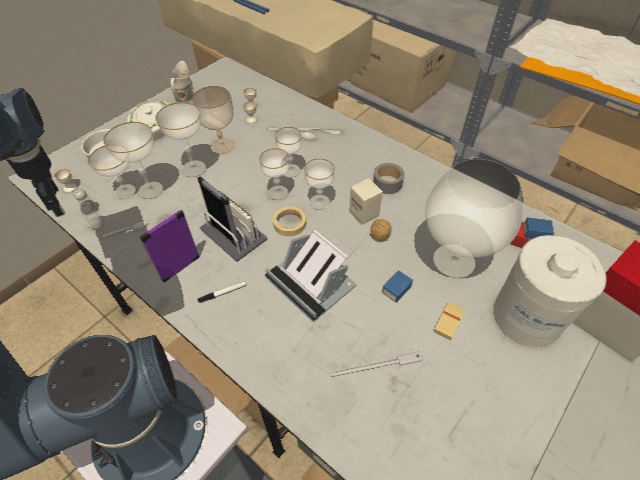

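View pics/side0.png

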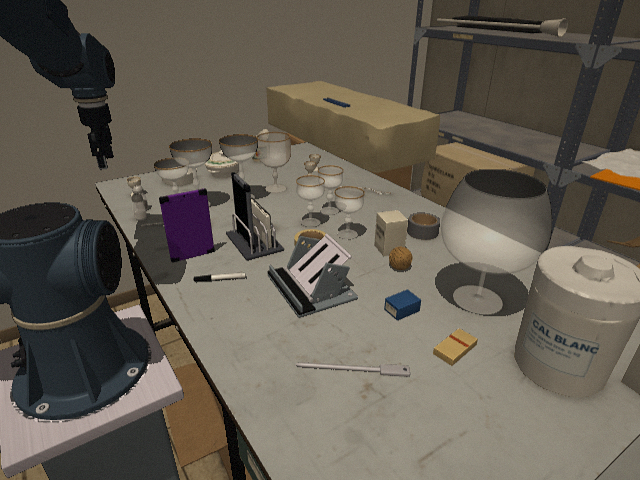

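View pics/wrist0.png

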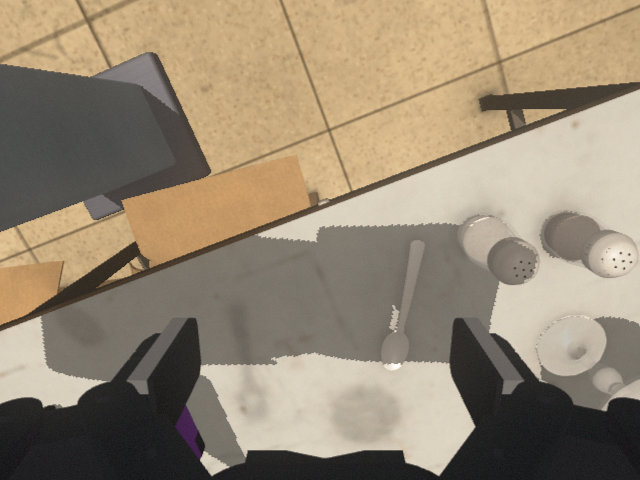

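Scene: the stand is around (312,275), the grey tablet is in the rack at (220,215), and the pin lies from (335,373) to (420,358) with its tab at the right end. The purple panel at (170,245) is a look-alike. Next I measure.

```bash
cat > h.py <<'E'
import numpy as np, cv2
from scipy.spatial.transform import Rotation as R
def load(n): 
    return dict(np.load(f"pics/{n}.npz"))
def ray(d,u,v,T=None):
    cw=d["camera_from_world"] if T is None else T
    Rm=cw[:3,:3];o=-Rm.T@cw[:3,3]
    return o,Rm.T@np.array([(u-d["cx"])/d["fx"],(v-d["cy"])/d["fy"],1])
def onz(d,u,v,z,T=None):
    o,k=ray(d,u,v,T);return o+k*(z-o[2])/k[2]
def pt(d,u,v,T=None):
    o,k=ray(d,u,v,T);return o+k*d["depth"][v,u]
def cloud(d,T=None):
    cw=d["camera_from_world"] if T is None else T
    v,u=np.mgrid[:480,:640];z=d["depth"]
    P=np.stack([(u-d["cx"])/d["fx"]*z,(v-d["cy"])/d["fy"]*z,z],-1)
    W=(P-cw[:3,3])@cw[:3,:3]; W[z==0]=np.nan
    return W
def wristT(d,pos,q):
    M=np.eye(4);M[:3,:3]=R.from_quat(q).as_matrix();M[:3,3]=pos
    return np.linalg.inv(M@d["mount"])
def two(dA,a,dB,b,TA=None,TB=None):
    o1,k1=ray(dA,*a,TA);o2,k2=ray(dB,*b,TB)
    s=np.linalg.lstsq(np.c_[k1,-k2],o2-o1,rcond=None)[0]
    p,q=o1+k1*s[0],o2+k2*s[1];return (p+q)/2,np.linalg.norm(p-q)
E
python3 - <<'E'
from h import *
for n in ["scene0","side0"]:
    d=load(n); W=cloud(d)
    print(n, "zero frac",(d["depth"]==0).mean())
    hs=W[...,2]
    im=d["pixels"]
    ex=[(378,365),(413,357),(398,285),(450,320),(289,220),(222,291),(312,275)] if n=="scene0" else [(340,367),(395,370),(402,305),(455,347),(220,277),(310,285)]
    for u,v in ex: print((u,v),W[v,u].round(3))
s=load("scene0");c=s["pixels"][130:330,140:440];cv2.imwrite("pics/cropA.png",cv2.resize(c,None,fx=2.6,fy=2.6,interpolation=2)[:,:,::-1])
s=load("side0");c=s["pixels"][160:330,150:370];cv2.imwrite("pics/cropB.png",cv2.resize(c,None,fx=3.5,fy=3.5,interpolation=2)[:,:,::-1])
E
```

```text
scene0 zero frac 0.004143880208333333
(378, 365) [ 0.454 -0.308  0.013]
(413, 357) [ 0.53  -0.362  0.007]
(398, 285) [ 0.665 -0.222  0.036]
(450, 320) [ 0.673 -0.382  0.016]
(289, 220) [0.672 0.183 0.001]
(222, 291) [0.356 0.142 0.016]
(312, 275) [ 0.535 -0.029  0.05 ]
side0 zero frac 0.003837890625
(340, 367) [ 0.432 -0.292  0.009]
(395, 370) [ 0.518 -0.362  0.011]
(402, 305) [ 0.649 -0.238  0.038]
(455, 347) [ 0.661 -0.39   0.02 ]
(220, 277) [0.354 0.139 0.012]
(310, 285) [ 0.513 -0.054  0.038]
```

View pics/cropA.png

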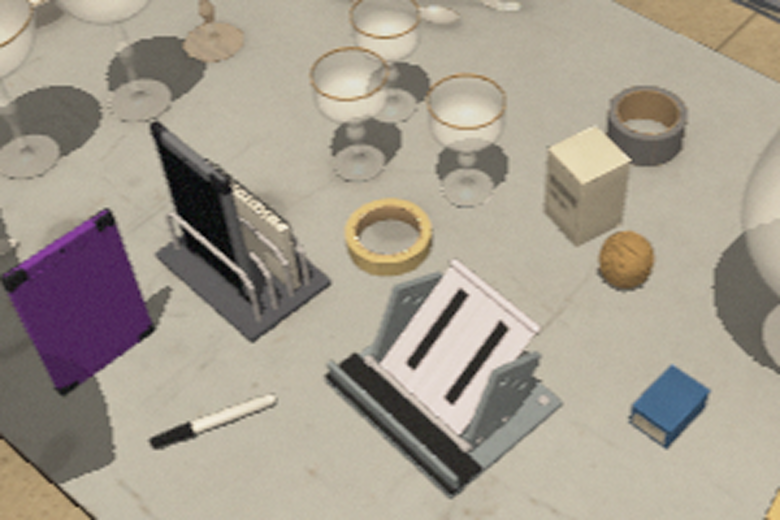

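View pics/cropB.png

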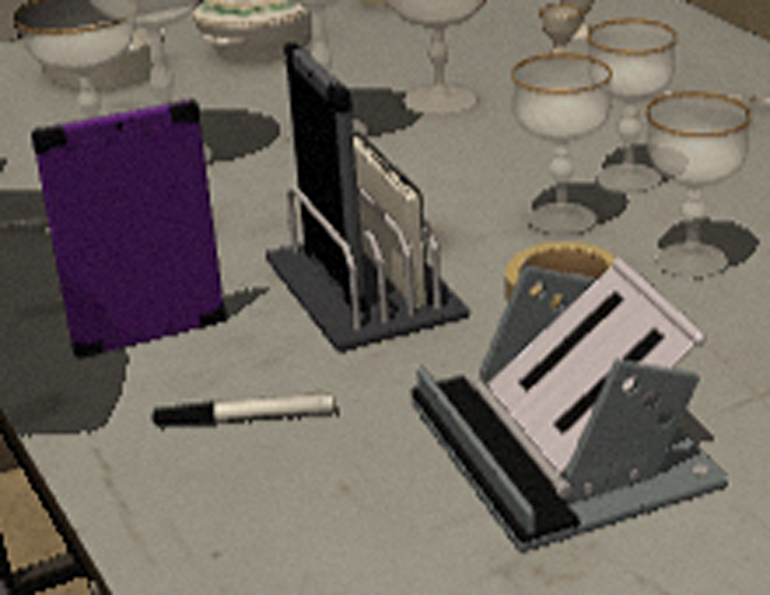

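```bash
cat >> h.py <<'E'
def snap(r,optics,name):
    p,q=r.current_tool_pos(),r.current_ee_rot()
    d=dict(optics.get_image("wrist")); d["camera_from_world"]=wristT(d,np.array(p),np.array(q))
    np.savez(f"pics/{name}.npz",**d); cv2.imwrite(f"pics/{name}.png",d["pixels"][:,:,::-1]); return d
E
python3 - <<'E'
from cell import r, optics
from h import *
r.move_linear([0.30,0.40,0.36]); 
r.move_to([0.40,0.20,0.36],[0,1,0,0]); snap(r,optics,"wr1")
r.move_to([0.47,-0.03,0.36],[0,1,0,0]); snap(r,optics,"ws1")
r.move_to([0.40,-0.27,0.30],[0,1,0,0]); snap(r,optics,"wp1")
print(r.current_t(),r.current_tool_pos())
E
```

```text
4.5417 [ 0.40077775 -0.26895822  0.30041044]
```

View pics/wr1.png

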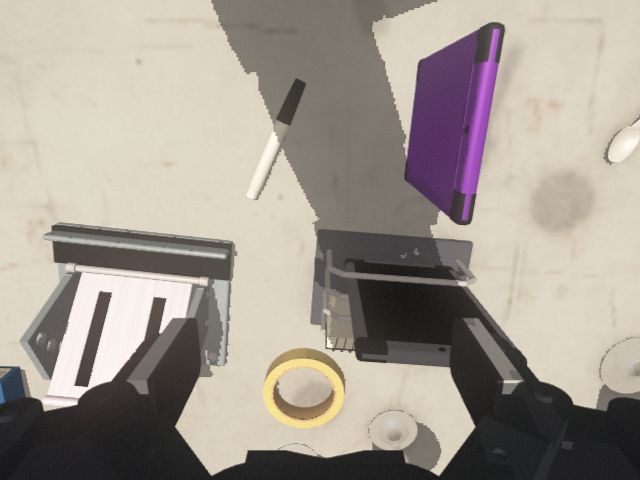

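View pics/ws1.png

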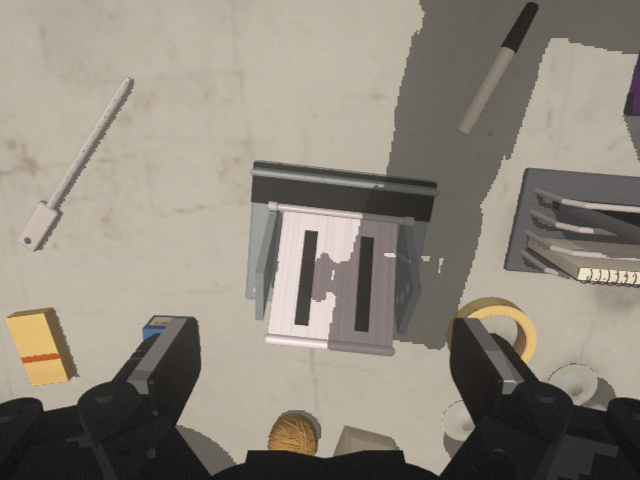

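View pics/wp1.png

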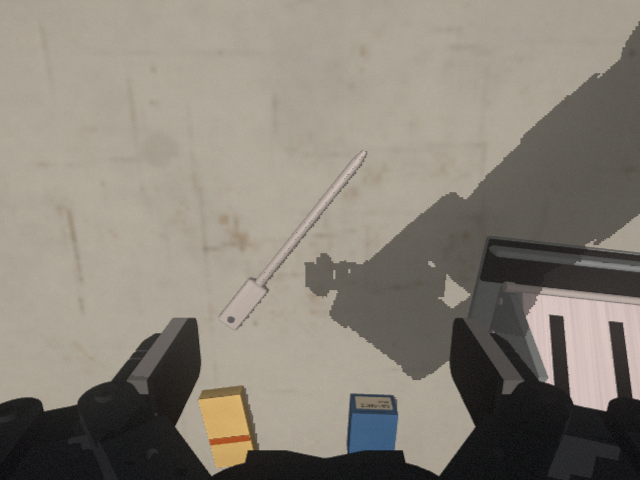

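ws1 shows the stand with its lip from (254,165) to (436,185), its top bar near (330,345), and a small yaw. wp1 shows the pin tip at (364,152), shoulder at (262,283) and tab end at (229,325). In wr1 the tablet top edge runs from about (355,350) to (455,350), partly hidden by a finger.

```bash
python3 - <<'E'
from h import *
d=load("ws1");W=cloud(d)
c=d["pixels"][140:370,230:460];cv2.imwrite("pics/ws1c.png",cv2.resize(c,None,fx=2.6,fy=2.6,interpolation=2)[:,:,::-1])
w=load("wr1");c=w["pixels"][210:390,290:530];cv2.imwrite("pics/wr1c.png",cv2.resize(c,None,fx=3.3,fy=3.3,interpolation=2)[:,:,::-1])
# bench z bias
for n in("ws1","wp1"):
    Wn=cloud(load(n)); print(n,[Wn[v,u].round(4) for u,v in[(200,120),(300,60),(230,30)]])
for v in range(155,225,4): print(v,W[v,345].round(4))
for u in range(245,450,12): print(u,[W[v,u].round(3)[2] for v in (180,200,240,260,280,300)])
m=W[205:350,270:400].reshape(-1,3)
p=load("wp1")
for uv,z in(((364,152),.005),((262,283),.005),((229,325),.01)): print(uv,onz(p,*uv,z).round(4))
E
```

```text
ws1 [array([ 4.036e-01, -1.648e-01,  2.000e-04]), array([ 0.3436, -0.0562,  0.0008]), array([ 0.3156, -0.1268,  0.0011])]
wp1 [array([ 0.3333, -0.3885,  0.0005]), array([ 0.2808, -0.2933,  0.0012]), array([ 0.2562, -0.3553,  0.0006])]
155 [ 4.404e-01 -8.100e-03  4.000e-04]
159 [ 0.4446 -0.008   0.0015]
163 [ 0.449 -0.008  0.001]
167 [ 0.4532 -0.008   0.0029]
171 [ 0.4567 -0.0082  0.0097]
175 [ 0.46   -0.0085  0.017 ]
179 [ 0.462  -0.0092  0.0328]
183 [ 0.4661 -0.0091  0.0333]
187 [ 0.4729 -0.0084  0.0181]
191 [ 0.4774 -0.0083  0.0174]
195 [ 0.4821 -0.0081  0.0159]
199 [ 0.4863 -0.0081  0.0169]
203 [ 0.4908 -0.008   0.0168]
207 [ 0.4952 -0.008   0.017 ]
211 [ 0.4978 -0.0083  0.0255]
215 [ 0.5014 -0.0084  0.0293]
219 [ 0.5059 -0.0083  0.0291]
223 [ 0.5094 -0.0084  0.0326]
245 [np.float64(0.002), np.float64(0.002), np.float64(0.002), np.float64(0.001), np.float64(0.0), np.float64(0.0)]
257 [np.float64(0.015), np.float64(0.017), np.float64(0.01), np.float64(0.011), np.float64(0.11), np.float64(0.098)]
269 [np.float64(0.017), np.float64(0.018), np.float64(0.077), np.float64(0.069), np.flo
[... 1216 characters left out ...]
]
401 [np.float64(0.018), np.float64(0.017), np.float64(0.032), np.float64(0.047), np.float64(0.065), np.float64(0.076)]
413 [np.float64(0.016), np.float64(0.017), np.float64(0.053), np.float64(0.081), np.float64(0.105), np.float64(0.11)]
425 [np.float64(0.009), np.float64(0.018), np.float64(0.0), np.float64(0.001), np.float64(0.001), np.float64(0.0)]
437 [np.float64(0.002), np.float64(0.001), np.float64(0.001), np.float64(0.0), np.float64(0.002), np.float64(0.001)]
449 [np.float64(0.002), np.float64(-0.001), np.float64(0.001), np.float64(-0.0), np.float64(0.001), np.float64(0.001)]
(364, 152) [ 0.3623 -0.2333  0.005 ]
(262, 283) [ 0.4969 -0.336   0.005 ]
(229, 325) [ 0.5431 -0.3724  0.01  ]
```

View pics/ws1c.png

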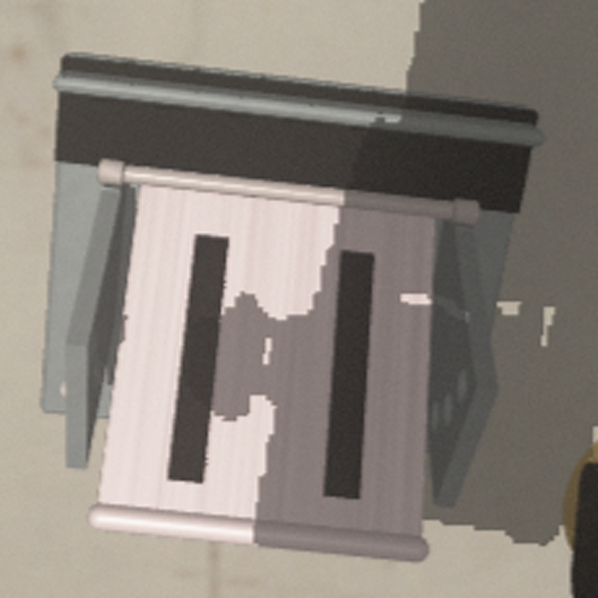

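View pics/wr1c.png

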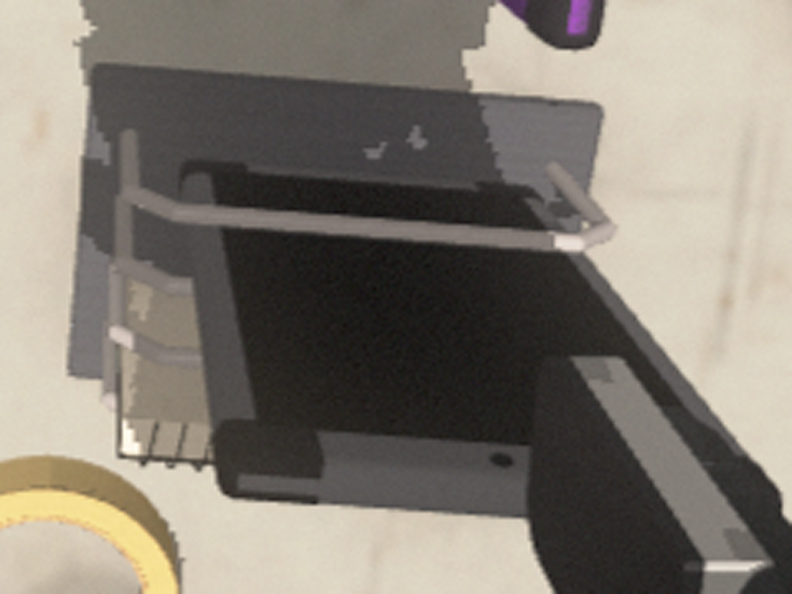

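```bash
python3 - <<'E'
from h import *
d=load("ws1");W=cloud(d)
P=lambda u,v,z:onz(d,230+u/2.6,140+v/2.6,z)
A,B=P(58,82,.034),P(543,135,.034);print("lip",A,B,np.linalg.norm(A-B),np.degrees(np.arctan2(-(B-A)[0],(B-A)[1])))
A,B=P(100,172,.027),P(478,212,.027);print("hinge",A,B,np.linalg.norm(A-B),(A+B)/2,np.degrees(np.arctan2(-(B-A)[0],(B-A)[1])))
A=P(62,57,.008);B=P(540,112,.008);C=P(42,412,.010);print("front",A,B,np.linalg.norm(A-B),np.degrees(np.arctan2(-(B-A)[0],(B-A)[1])),"side",C,np.linalg.norm(C-A),np.degrees(np.arctan2((C-A)[1],(C-A)[0])))
# lip mask
z=W[...,2]; M=np.zeros(z.shape,bool); M[160:200,240:450]=z[160:200,240:450]>0.029
us,vs=[],[]
for u in range(262,432):
    v=np.where(M[:,u])[0]
    if len(v): us.append(u);vs.append((v.min(),v.max()))
vs=np.array(vs);us=np.array(us)
Q=np.array([onz(d,u,v+.5,.034) for u,v in zip(us,vs[:,1])]);k=np.polyfit(Q[:,1],Q[:,0],1);print("inner line x=ky+c",k,"resid",np.std(Q[:,0]-np.polyval(k,Q[:,1])))
Q=np.array([onz(d,u,v-.5,.034) for u,v in zip(us,vs[:,0])]);k=np.polyfit(Q[:,1],Q[:,0],1);print("outer",k)
# backrest plane
m=W[232:330,285:390].reshape(-1,3);m=m[~np.isnan(m[:,0])]
for _ in range(4):
    c=m.mean(0);n=np.linalg.svd(m-c,full_matrices=0)[2][2];e=(m-c)@n;m=m[abs(e)<.004]
n*=np.sign(n[2]);print("plane",n,c,"angle",np.degrees(np.arccos(n[2])),"yaw",np.degrees(np.arctan2(-n[1],-n[0])))
A,B=P(90,520,.105),P(428,552,.105);print("bar",A,B)
mm=W[330:358,264:396]; 
for u in(300,330,360): print([W[v,u].round(3) for v in(335,340,345,350)])
E
```

```text
lip [ 0.45422415 -0.10545032  0.034     ] [0.47519239 0.08961731 0.034     ] 0.19619135063179105 -6.135289986435078
hinge [ 0.49227801 -0.09097318  0.027     ] [0.50907657 0.06683856 0.027     ] 0.15870329939620312 [ 0.50067729 -0.01206731  0.027     ] -6.076071913847668
front [ 0.4472714  -0.10763752  0.008     ] [0.47002481 0.09453148 0.008     ] 0.20344537624846729 -6.421417598674927 side [ 0.60842635 -0.12400006  0.01      ] 0.16199584056156843 -5.797544090464835
inner line x=ky+c [0.1135089  0.46960639] resid 0.00031942184753278393
outer [0.11275411 0.46220744]
plane [-0.58011697  0.06644598  0.81181847] [ 0.56007462 -0.01740154  0.07031126] angle 35.726016758271186 yaw -6.534122491685244
bar [ 0.6097925  -0.08927231  0.105     ] [0.62330392 0.03939595 0.105     ]
[array([ 0.604, -0.054,  0.105]), array([ 0.607, -0.054,  0.11 ]), array([ 0.612, -0.054,  0.111]), array([ 0.683, -0.061,  0.003])]
[array([ 0.606, -0.025,  0.102]), array([ 0.609, -0.025,  0.107]), array([ 0.612, -0.025,  0.111]), array([ 0.684, -0.023, -0.   ])]
[array([0.606, 0.005, 0.102]), array([0.61 , 0.005, 0.104]), array([0.613, 0.004, 0.11 ]), array([0.618, 0.004, 0.11 ])]
```

```bash
cat >> h.py <<'E'
SO=np.array([0.501,-0.0117,0.0]);SY=-0.110
SX=np.array([np.cos(SY),np.sin(SY),0]);SYv=np.array([-np.sin(SY),np.cos(SY),0]);Z=np.array([0,0,1.])
def S(x,y,z): return SO+x*SX+y*SYv+z*Z
def toS(p): e=np.asarray(p)-SO; return np.array([e@SX,e@SYv,e[2]])
def down(a):
    x=np.array([np.cos(a),np.sin(a),0]);z=-Z
    return R.from_matrix(np.c_[x,np.cross(z,x),z]).as_quat()
E
python3 - <<'E'
from cell import r, optics
from h import *
q=down(np.pi+SY)
r.set_gripper(0.0)
r.move_to(S(.146,0,.25),q)
r.move_linear(S(.146,0,.113),vel=.2)
print(r.current_t(),r.current_contact_force(),toS(r.current_tool_pos()))
rr=.138
for th in np.radians([36,42,48,54,59,62]):
    r.move_linear(S(rr*np.cos(th)+.016,0,rr*np.sin(th)+.031),vel=.08)
    print(np.degrees(th).round(),np.array(r.current_contact_force()).round(2),toS(r.current_tool_pos()).round(4))
for th in np.radians([63,64,65,66,67]):
    r.move_linear(S(rr*np.cos(th)+.016,0,rr*np.sin(th)+.031),vel=.03)
    f=np.array(r.current_contact_force());print(np.degrees(th).round(),f.round(2),toS(r.current_tool_pos()).round(4))
    if abs(f[0])>5: break
print(r.current_t())
for n in("scene","side"):
    d=optics.get_image(n);np.savez(f"pics/{n}1.npz",**d)
    im=d["pixels"];c=im[200:330,250:380] if n=="scene" else im[200:330,250:380]
    cv2.imwrite(f"pics/{n}1c.png",cv2.resize(c,None,fx=4.5,fy=4.5,interpolation=2)[:,:,::-1])
E
```

```text
7.4583 [-0.41958015  0.38980473  0.47907114] [ 0.14669872 -0.00035778  0.11434754]
36.0 [ 5.57 -0.9   4.35] [ 1.295e-01 -1.000e-04  1.148e-01]
42.0 [ 5.25 -0.39  4.84] [ 0.1199 -0.      0.1252]
48.0 [ 3.   -1.48  2.29] [0.1084 0.     0.1336]
54.0 [-0.79 -0.12 -0.07] [0.0966 0.     0.1423]
59.0 [ 0.1  -0.41 -0.8 ] [0.0868 0.     0.1494]
62.0 [ 0.52 -0.51 -0.03] [0.0806 0.     0.153 ]
63.0 [-0.01  0.7   0.39] [ 0.0786 -0.      0.1539]
64.0 [-0.19 -0.06 -0.  ] [0.0764 0.     0.1551]
65.0 [ 8.3  -0.21 -3.98] [ 7.570e-02 -1.000e-04  1.564e-01]
10.1417
```

View pics/side1c.png

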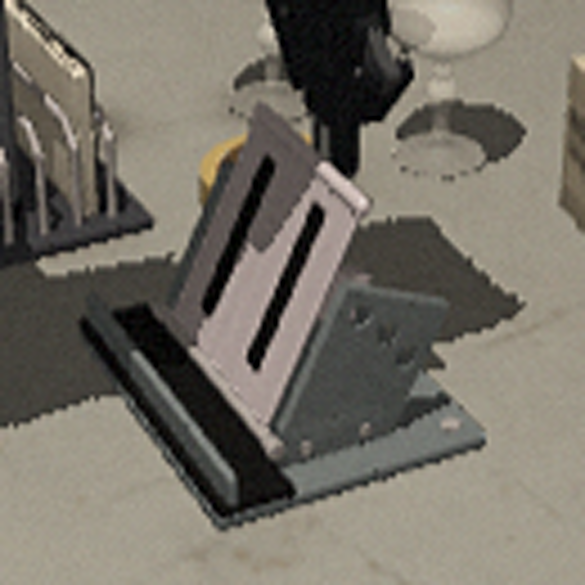

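The backrest went to its stop: I felt 8.3 N at the expected 65°. The foremost cheek hole is at crop (358,314), which is px (329.6,269.8). Next I back off, check, and plan the pin.

```bash
python3 - <<'E'
from cell import r, optics
from h import *
q=down(np.pi+SY)
r.move_linear(S(.105,0,.16),vel=.15)
r.move_linear(S(.105,0,.28),vel=.3)
r.set_gripper(0.6)
r.move_to([0.46,-0.10,0.38],down(np.pi)); d=snap(r,optics,"ws2"); W=cloud(d)
for n in("scene1","side1"):
    e=load(n)
    for y in(-.077,): 
        p=e["camera_from_world"]@np.r_[S(.05,y,.094),1];print(n,p[0]/p[2]*e["fx"]+e["cx"],p[1]/p[2]*e["fy"]+e["cy"])
p=load("wp1");tip=onz(p,364,152,.005);sh=onz(p,262,283,.005);end=onz(p,229,325,.005)
print(end,np.linalg.norm(tip-end))
tab=np.array([.52,-.354,.0])
for a in(142.6,-37.4,83.7,-96.3):
    for pos in ([.52,-.354,.024],[.52,-.354,.2],S(.05,-.30,.113),S(.05,-.112,.113)):
        s=r.inverse_kinematics(pos,down(np.radians(a)));print(a,None if s is None else np.round(s,2))
print(r.current_t())
E
```

```text
scene1 332.60726531003553 276.9613136972781
side1 329.35610246079676 270.17498581405283
[ 0.54575863 -0.37361893  0.005     ] 0.23097923702727988
142.6 [-0.67  0.78  1.56 -0.    0.79 -1.59]
142.6 [-0.67  0.55  1.49 -0.    1.11 -1.59]
142.6 [-0.62  0.62  1.61 -0.    0.91 -1.54]
142.6 [-0.32  0.54  1.75 -0.    0.85 -1.24]
-37.4 [-0.67  0.78  1.56 -0.    0.79  1.55]
-37.4 [-0.67  0.55  1.49 -0.    1.11  1.55]
-37.4 [-0.62  0.62  1.61 -0.    0.91  1.6 ]
-37.4 [-0.32  0.54  1.75 -0.    0.85  1.91]
83.7 [-0.67  0.78  1.56 -0.    0.79 -0.56]
83.7 [-0.67  0.55  1.49 -0.    1.11 -0.56]
83.7 [-0.62  0.62  1.61 -0.    0.91 -0.51]
83.7 [-0.32  0.54  1.75 -0.    0.85 -0.21]
-96.3 [-0.67  0.78  1.56 -0.    0.79  2.58]
-96.3 [-0.67  0.55  1.49 -0.    1.11  2.58]
-96.3 [-0.62  0.62  1.61 -0.    0.91  2.63]
-96.3 None
12.5333
```

View pics/ws2.png

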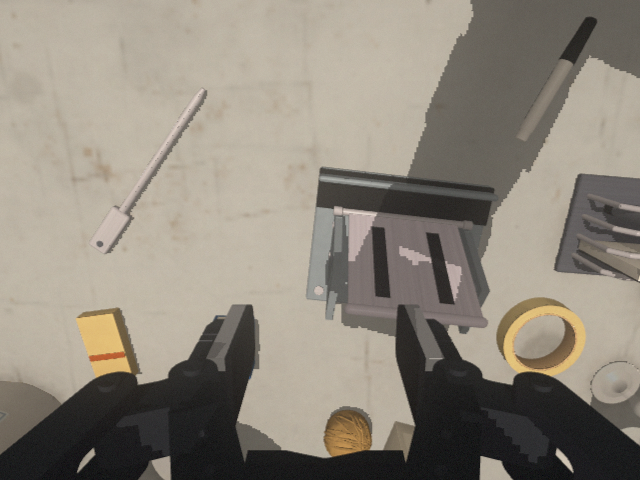

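```bash
python3 - <<'E'
from h import *
for n in("wp1","ws2"):
    d=load(n);W=cloud(d)
    M=(W[...,2]>.0045)&(W[...,2]<.02)
    M=cv2.morphologyEx(M.astype(np.uint8),cv2.MORPH_OPEN,np.ones((2,2)))
    k,L,st,_=cv2.connectedComponentsWithStats(M)
    seed=(245,302) if n=="wp1" else (110,230)
    l=L[seed[1],seed[0]];v,u=np.where(L==l)
    P=np.array([onz(d,a,b,.008)[:2] for a,b in zip(u,v)])
    c=P.mean(0);dr=np.linalg.svd(P-c,full_matrices=0)[2][0]
    if dr[1]<0:dr=-dr
    t=(P-c)@dr
    nrm=np.array([-dr[1],dr[0]])
    # axis from slicewise centres
    ts=np.arange(t.min()+4e-3,t.max()-4e-3,.004);cs=[]
    for a in ts:
        s=(P-c)[abs(t-a)<.003]@nrm; cs.append(((s.max()+s.min())/2,s.max()-s.min()))
    cs=np.array(cs);k=np.polyfit(ts,cs[:,0],1)
    ang=np.arctan2(dr[1],dr[0])+np.arctan(k[0])
    wide=ts[cs[:,1]>.019]
    print(n,len(u),"ang",np.degrees(ang),"ext",t.min(),t.max(),t.max()-t.min(),"tab up to",wide.max())
    D=np.array([np.cos(ang),np.sin(ang)]);o=c+nrm*k[1]
    print("tabpt from end",o+D*(t.min()+.025),"from tip",o+D*(t.max()-.207))
    print((cs[:,0]-np.polyval(k,ts)).round(4))
E
```

```text
wp1 2852 ang 141.93368549803705 ext -0.0991336294594837 0.13318974707173944 0.23232337653122315 tab up to -0.03913362945948365
tabpt from end [ 0.52510406 -0.36041823] from tip [ 0.52484947 -0.36021885]
[ 0.      0.     -0.0001  0.     -0.0001 -0.0001 -0.0001 -0.0001 -0.
 -0.     -0.      0.     -0.0001 -0.      0.0002 -0.0005  0.      0.
  0.      0.      0.0001  0.0001  0.0003  0.      0.      0.      0.
  0.      0.     -0.0001 -0.0001  0.      0.      0.      0.      0.
  0.     -0.0001  0.      0.      0.      0.0001  0.      0.      0.
  0.      0.      0.     -0.0001 -0.0001 -0.0001 -0.0001 -0.0001 -0.0001
 -0.      0.0001 -0.    ]
ws2 2350 ang 141.88927571773576 ext -0.09754161441703124 0.1352369019762689 0.23277851639330013 tab up to -0.03754161441703119
tabpt from end [ 0.52569161 -0.36008386] from tip [ 0.52507906 -0.35960337]
[ 0.0001 -0.0001  0.      0.      0.      0.      0.0002 -0.     -0.0003
 -0.      0.0001  0.0001  0.0003  0.0001 -0.0002 -0.0004 -0.     -0.
 -0.0001 -0.0001  0.0001  0.0001  0.0001  0.0001  0.      0.      0.
  0.      0.     -0.     -0.     -0.     -0.     -0.     -0.     -0.0001
 -0.0001  0.0001  0.0001  0.0001  0.0001  0.      0.      0.      0.
  0.     -0.     -0.     -0.     -0.     -0.     -0.0001  0.0001 -0.0001
  0.0001 -0.0001  0.    ]
```

```bash
python3 - <<'E'
from cell import r, optics
from h import *
a=np.radians(141.9);q=down(a)
r.move_to([.5252,-.3601,.12],q)
r.set_gripper(0.5,squeeze=100)
r.move_linear([.5252,-.3601,.024],vel=.12)
print(r.current_t(),r.current_tool_pos(),np.array(r.current_contact_force()).round(2))
r.set_gripper(0.0,squeeze=100)
print(r.current_opening(),np.array(r.current_contact_force()).round(2))
r.move_linear([.5252,-.3601,.12],vel=.12)
print(r.current_opening(),np.array(r.current_contact_force()).round(2))
snap(r,optics,"wp2");
for n in("scene","side"):
    d=optics.get_image(n);np.savez(f"pics/{n}2.npz",**d)
d=load("side2");c=d["pixels"][270:390,270:430];cv2.imwrite("pics/side2c.png",cv2.resize(c,None,fx=4.5,fy=4.5,interpolation=2)[:,:,::-1])
print(r.current_t())
E
```

```text
15.125 [ 0.52561017 -0.36040503  0.02475207] [0.66 0.25 0.9 ]
0.2357180559296371 [-1.65  0.66  7.49]
0.2390939428898595 [-0.11 -0.04 -0.94]
16.5583
```

View pics/side2c.png

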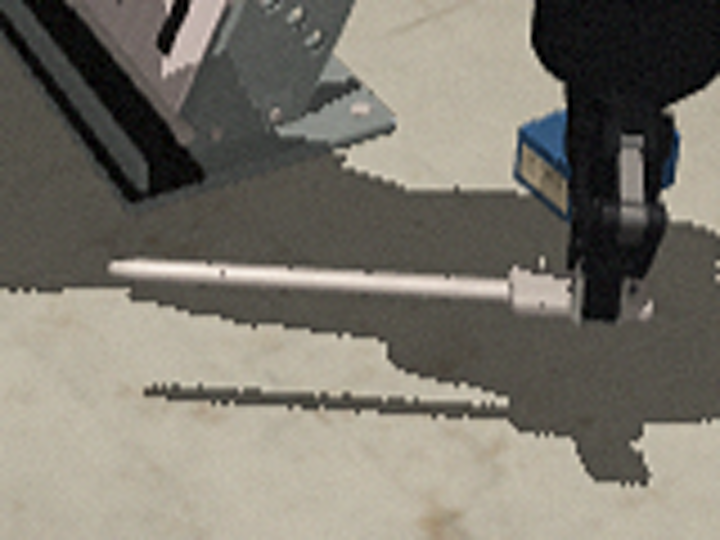

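View pics/wp2.png

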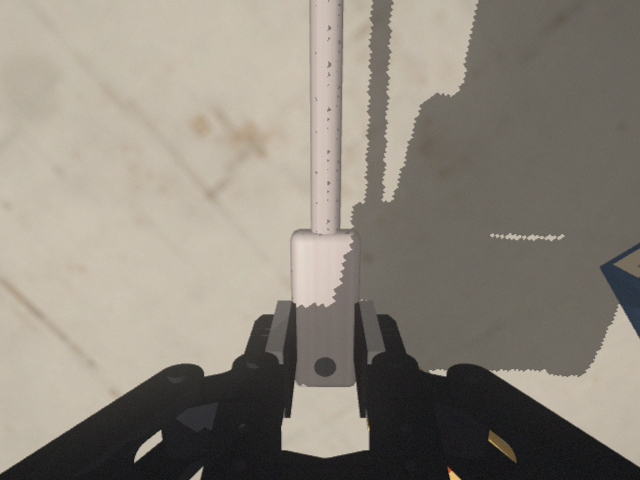

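```bash
python3 - <<'E'
from cell import r
from h import *
print(r.current_tool_pos())
d=load("wp2");W=cloud(d)
T=np.array(r.current_tool_pos());Rt=R.from_quat(r.current_ee_rot()).as_matrix()
for v in (5,30,60,100,140,180,220,250,280):
    row=W[v,296:356]; top=np.nanmax(row[:,2]); m=row[:,2]>top-.004
    uu=np.arange(296,356)[m]; 
    p=np.nanmedian(row[m],0); e=Rt.T@(onz(d,(uu.min()+uu.max())/2,v,top)-T)
    print(v,np.nanpercentile(row[:,2],90).round(4),uu.min(),uu.max(),e.round(4))
a,b=load("side2"),load("scene2")
c=b["pixels"][280:420,310:450];cv2.imwrite("pics/scene2c.png",cv2.resize(c,None,fx=4.5,fy=4.5,interpolation=2)[:,:,::-1])
E
```

```text
[ 0.52490339 -0.35986422  0.11909317]
5 0.104 310 340 [ 0.1034 -0.0017  0.0143]
30 0.1041 311 340 [ 0.0969 -0.0016  0.0139]
60 0.1045 312 340 [ 0.0889 -0.0014  0.0135]
100 0.1045 312 340 [ 0.0779 -0.0014  0.0143]
140 0.1041 312 340 [ 0.0662 -0.0014  0.014 ]
180 0.1043 312 339 [ 0.0539 -0.0015  0.0138]
220 0.1042 312 338 [ 0.0409 -0.0017  0.0137]
250 0.1054 296 355 [ 0.0308 -0.0015  0.0135]
280 0.1053 296 355 [ 0.0205 -0.0015  0.0127]
```

View pics/scene2c.png

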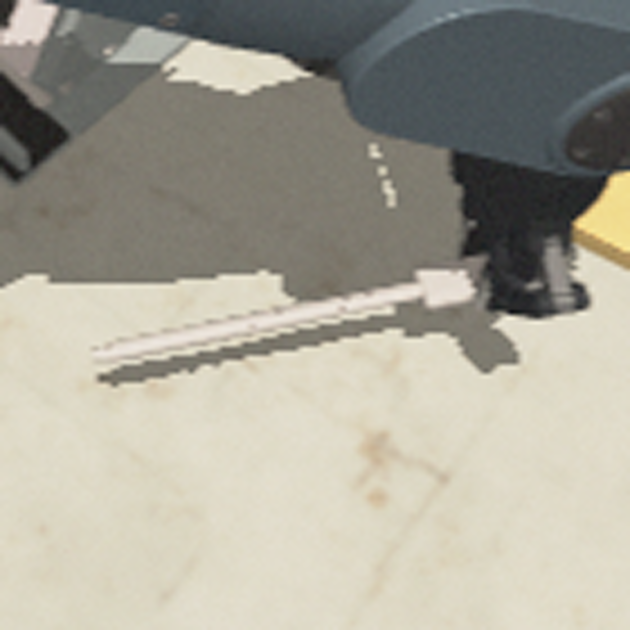

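```bash
python3 - <<'E'
from cell import r
from h import *
T=np.array(r.current_tool_pos());Rt=R.from_quat(r.current_ee_rot()).as_matrix()
for n,(uv,uvs) in {"side2":((294,329.3),(270+511/4.5,270+292/4.5)),"scene2":((331.1,359.1),(310+418/4.5,280+293/4.5))}.items():
    d=load(n)
    for x,o in((.207,uv),(.035,uvs)):
        p=d["camera_from_world"]@np.r_[T+Rt@[x,0,.0195],1];print(n,x,p[0]/p[2]*d["fx"]+d["cx"],p[1]/p[2]*d["fy"]+d["cy"],"obs",np.round(o,1), "m/px",p[2]/d["fx"])
E
```

```text
side2 0.207 294.306837491591 328.5913521821657 obs [294.  329.3] m/px 0.0019492137535292013
side2 0.035 383.03774049337954 333.5066822305752 obs [383.6 334.9] m/px 0.0019266743453705897
scene2 0.207 330.3654414327581 358.8738937443925 obs [331.1 359.1] m/px 0.0022655154818408286
scene2 0.035 402.80688509332754 343.96838111824 obs [402.9 345.1] m/px 0.002314528757434112
```

```bash
python3 - <<'E'
from cell import r, optics
from h import *
q=down(np.pi/2+SY)
r.move_to(S(.05,-.309,.15),q)
r.move_linear(S(.05,-.304,.1135),vel=.1)
T=np.array(r.current_tool_pos());print(r.current_t(),toS(T))
Rt=R.from_quat(r.current_ee_rot()).as_matrix()
tip=T+Rt@[.207,0,.0195];print("tip S",toS(tip))
for n in("scene","side"):
    d=optics.get_image(n);np.savez(f"pics/{n}3.npz",**d)
    pj=lambda P:(lambda p:(p[0]/p[2]*d["fx"]+d["cx"],p[1]/p[2]*d["fy"]+d["cy"]))(d["camera_from_world"]@np.r_[P,1])
    im=d["pixels"][:,:,::-1]
    h=pj(S(.05,-.077,.094));t=pj(tip);print(n,"hole",np.round(h,1),"tip",np.round(t,1))
    u0,v0=int(h[0])-50,int(h[1])-45
    c=cv2.resize(im[v0:v0+90,u0:u0+100],None,fx=7,fy=7,interpolation=cv2.INTER_CUBIC)
    for P,col in((h,(0,0,255)),(t,(0,255,0))): cv2.circle(c,(int((P[0]+.5-u0)*7),int((P[1]+.5-v0)*7)),3,col,-1)
    cv2.imwrite(f"pics/{n}3c.png",c)
E
```

```text
18.0667 [ 0.05010458 -0.30411601  0.11352615]
tip S [ 0.05004895 -0.09711493  0.09403767]
scene hole [332.6 277. ] tip [338.2 281.6]
side hole [329.4 270.2] tip [333.5 274.4]
```

View pics/side3c.png

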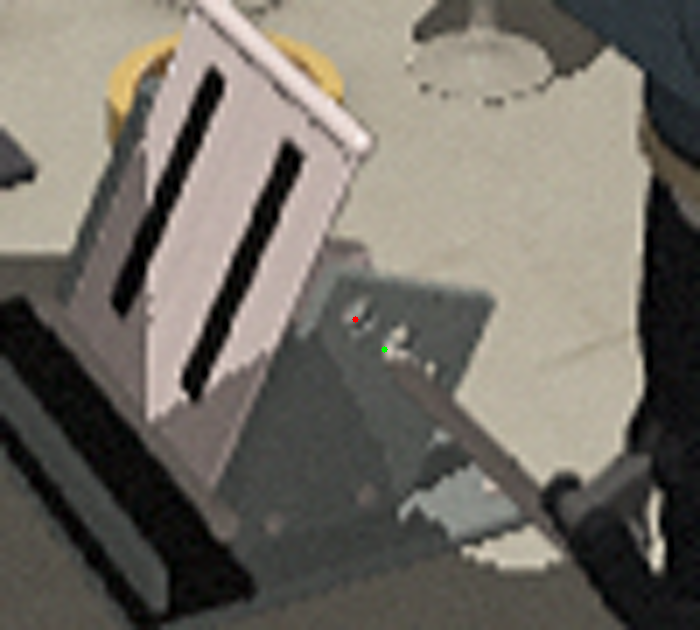

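View pics/scene3c.png

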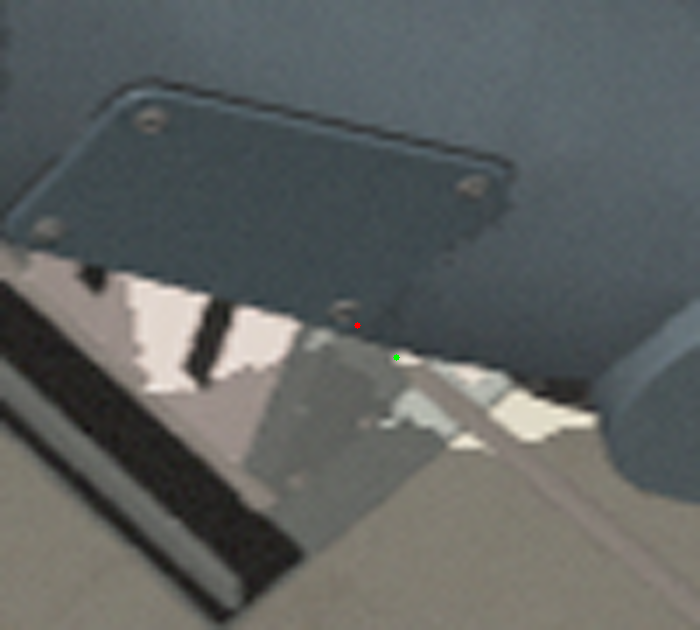

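```bash
python3 - <<'E'
from cell import r, optics
from h import *
for y in(-.279,-.269,-.259,-.249,-.239,-.228):
    r.move_linear(S(.05,y,.1135),vel=.06)
    f=np.array(r.current_contact_force());print(y,[round(float(x),1) for x in(f@SX,f@SYv,f[2])],toS(r.current_tool_pos()).round(4),round(r.current_opening(),3))
    if abs(f@SYv)>8: break
print(r.current_t(),np.array(r.current_torque()).round(2))
E
```

```text
-0.279 [0.7, -0.0, -0.0] [ 0.0501 -0.2788  0.1136] 0.236
-0.269 [0.1, 0.8, -0.3] [ 0.05   -0.2687  0.1135] 0.24
-0.259 [-0.2, 0.2, -1.5] [ 0.05   -0.2586  0.1135] 0.243
-0.249 [0.5, 0.4, -1.6] [ 0.05   -0.2486  0.1135] 0.241
-0.239 [0.5, 0.1, -1.3] [ 0.05   -0.2386  0.1135] 0.243
-0.228 [-1.0, -0.5, -0.0] [ 0.05   -0.2276  0.1135] 0.24
20.3333 [-0.04 -0.03 -0.02]
```

```bash
python3 - <<'E'
from cell import r, optics
from h import *
for y in(-.175,-.165,-.155,-.145,-.135,-.125,-.119,-.116,-.114,-.112,-.110,-.108):
    r.move_linear(S(.05,y,.1135),vel=.06)
    f=np.array(r.current_contact_force());print(y,[round(float(x),1) for x in(f@SX,f@SYv,f[2])],toS(r.current_tool_pos()).round(4),round(r.current_opening(),3))
    if abs(f@SYv)>8: break
print(r.current_t(),np.array(r.current_torque()).round(2))
snap(r,optics,"wp3")
d=optics.get_image("side");np.savez(f"pics/side4.npz",**d)
c=d["pixels"][210:330,260:400];cv2.imwrite("pics/side4c.png",cv2.resize(c,None,fx=5,fy=5,interpolation=2)[:,:,::-1])
E
```

```text
-0.175 [0.2, -0.2, -0.8] [ 0.05   -0.1753  0.1135] 0.238
-0.165 [0.4, -0.1, -1.5] [ 0.05   -0.1647  0.1135] 0.234
-0.155 [0.0, -0.2, -1.3] [ 0.05   -0.1546  0.1135] 0.234
-0.145 [-0.0, -0.8, -2.0] [ 0.05   -0.1446  0.1135] 0.238
-0.135 [0.0, -0.3, 0.2] [ 0.05   -0.1346  0.1135] 0.238
-0.125 [0.3, -0.1, -1.3] [ 0.05   -0.1246  0.1135] 0.243
-0.119 [0.5, 0.6, -0.4] [ 0.05   -0.1187  0.1135] 0.236
-0.116 [0.6, -0.1, -1.2] [ 0.05   -0.1159  0.1135] 0.241
-0.114 [0.1, -0.0, -1.0] [ 0.05   -0.1139  0.1135] 0.235
-0.112 [-0.2, -5.8, -1.0] [ 0.0501 -0.1126  0.1135] 0.236
-0.11 [-1.1, -18.8, -2.7] [ 0.0501 -0.1124  0.1135] 0.238
24.2 [-3.2   0.61 -0.  ]
```

View pics/side4c.png

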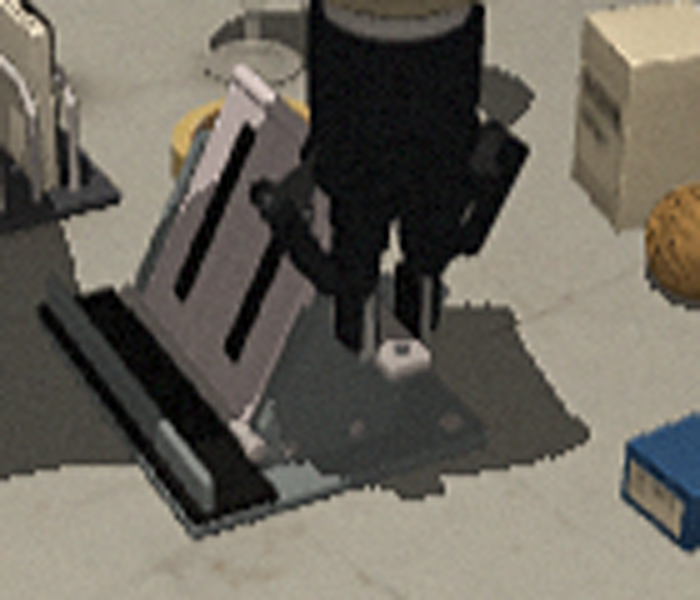

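View pics/wp3.png

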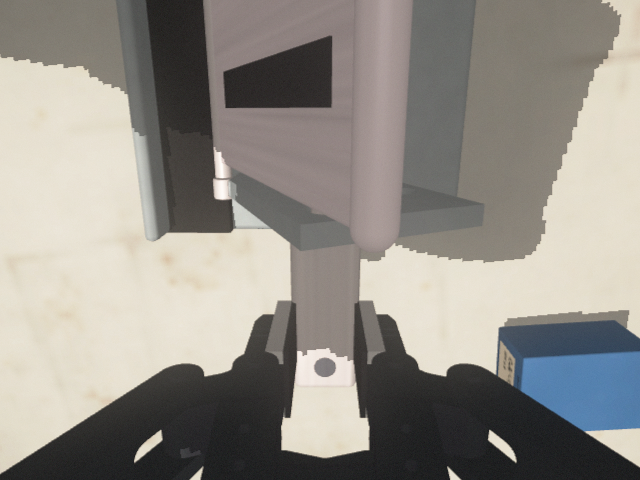

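Contact came at stand y ≈ -0.1125, which is where home is expected, and the wrist view shows the shoulder against the cheek. I'll release and look at the tablet.

```bash
python3 - <<'E'
from cell import r, optics
from h import *
r.move_linear(S(.05,-.112,.1135),vel=.06)
print(np.array(r.current_contact_force()).round(1))
r.set_gripper(0.5)
r.move_linear(S(.05,-.114,.26),vel=.25)
snap(r,optics,"wp4")
r.move_to([.50,.16,.42],down(np.pi)); d=snap(r,optics,"wr2")
W=cloud(d);M=W[...,2]>.185;print(r.current_t())
v,u=np.where(M);print(u.min(),u.max(),v.min(),v.max())
E
```

```text
[-1.4 -6.4 -1.5]
26.9917
0 639 0 479
```

View pics/wr2.png

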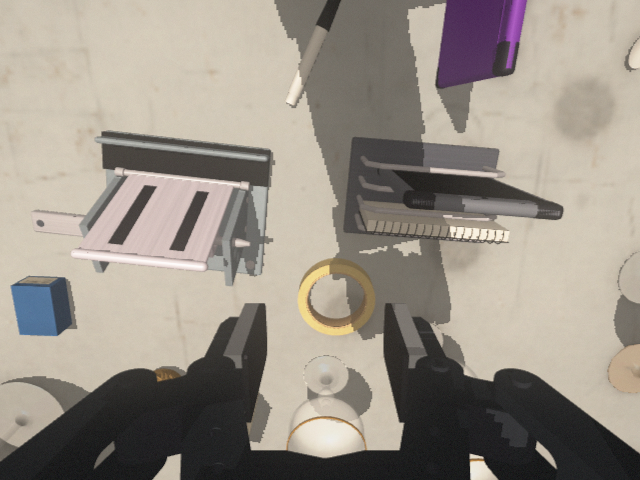

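View pics/wp4.png

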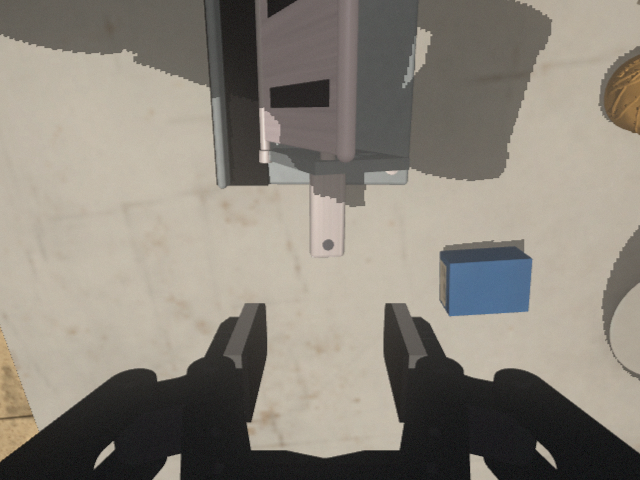

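The pin's tip sticks out beyond the far cheek at (240,243). The tablet's top edge runs from (405,200) to (562,212).

```bash
python3 - <<'E'
from h import *
d=load("wr2");W=cloud(d)
c=d["pixels"][130:250,330:580];cv2.imwrite("pics/wr2c.png",cv2.resize(c,None,fx=3.2,fy=3.2,interpolation=2)[:,:,::-1])
for u in(415,430,450,475,500,525,550):
    print(u,[(v,*W[v,u].round(3)) for v in range(176,226,4)])
M=np.zeros(W.shape[:2],np.uint8);M[170:230,390:580]=(W[170:230,390:580,2]>.195)
v,u=np.where(M);P=np.array([W[b,a] for a,b in zip(u,v)])
print(len(u),P[:,2].min(),np.percentile(P[:,2],[50,95]))
pts=np.array([onz(d,a,b,np.median(P[:,2]))[:2] for a,b in zip(u,v)]).astype(np.float32)
print(cv2.minAreaRect(pts*1000))
E
```

```text
415 [(176, np.float64(0.487), np.float64(0.249), np.float64(0.106)), (180, np.float64(0.486), np.float64(0.243), np.float64(0.135)), (184, np.float64(0.486), np.float64(0.238), np.float64(0.161)), (188, np.float64(0.486), np.float64(0.233), np.float64(0.184)), (192, np.float64(0.485), np.float64(0.229), np.float64(0.204)), (196, np.float64(0.487), np.float64(0.228), np.float64(0.21)), (200, np.float64(0.49), np.float64(0.228), np.float64(0.211)), (204, np.float64(0.493), np.float64(0.228), np.float64(0.212)), (208, np.float64(0.497), np.float64(0.229), np.float64(0.208)), (212, np.float64(0.529), np.float64(0.256), np.float64(0.083)), (216, np.float64(0.534), np.float64(0.256), np.float64(0.083)), (220, np.float64(0.533), np.float64(0.253), np.float64(0.101)), (224, np.float64(0.534), np.float64(0.249), np.float64(0.118))]
430 [(176, np.float64(0.488), np.float64(0.266), np.float64(0.096)), (180, np.float64(0.487), np.float64(0.259), np.float64(0.129)), (184, np.float64(0.487), np.float64(0.252), np.float64(0.155)), (188, np.float64(0.486), np.float64(0.247), np.float64(0.18)), (192,
[... 4163 characters left out ...]
), np.float64(0.442), np.float64(0.003)), (196, np.float64(0.527), np.float64(0.445), np.float64(-0.001)), (200, np.float64(0.533), np.float64(0.446), np.float64(-0.002)), (204, np.float64(0.494), np.float64(0.336), np.float64(0.207)), (208, np.float64(0.497), np.float64(0.334), np.float64(0.211)), (212, np.float64(0.5), np.float64(0.335), np.float64(0.21)), (216, np.float64(0.503), np.float64(0.335), np.float64(0.211)), (220, np.float64(0.558), np.float64(0.448), np.float64(0.001)), (224, np.float64(0.564), np.float64(0.449), np.float64(0.002))]
2816 0.19502971709473516 [0.20994996 0.21160531]
((494.1800231933594, 281.56787109375), (126.7802963256836, 14.511088371276855), 85.34308624267578)
```

View pics/wr2c.png

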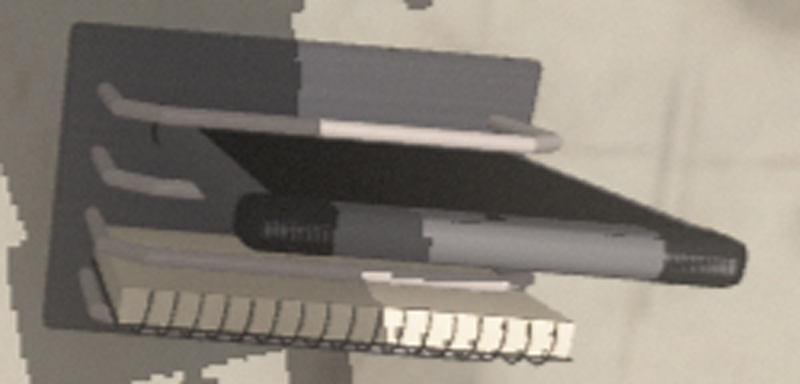

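```bash
cat >> h.py <<'E'
def tabpose(x,y,z,lean,sg,L=.192):
    """tablet origin in stand frame -> TCP pos, quat; sg=+1 tool x along +tablet y"""
    zt=np.sin(lean)*SX+np.cos(lean)*Z; yt=SYv
    tz=-zt; tx=sg*yt; ty=np.cross(tz,tx)
    return S(x,y,z)+L*zt, R.from_matrix(np.c_[tx,ty,tz]).as_quat()
E
python3 - <<'E'
from cell import r
from h import *
ty=-.082
for sg,a in((1,np.pi/2+ty),(-1,-np.pi/2+ty)):
    for z in(.202,.34):
        s=r.inverse_kinematics([.495,.282,z],down(a));print("pick",sg,z,None if s is None else np.round(s,2))
    for P in((-.033,.2,.14,0),(-.04,0,.14,.0),(-.04,0,.14,.2),(-.04,0,.12,.436),(-.013,0,.0185,.436),(-.016,0,.05,.436)):
        s=r.inverse_kinematics(*tabpose(*P,sg));print(P,None if s is None else np.round(s,2))
E
```

```text
pick 1 0.202 [ 0.44  0.44  1.65 -0.    1.05  0.52]
pick 1 0.34 [ 0.44  0.31  1.49 -0.    1.34  0.52]
(-0.033, 0.2, 0.14, 0) [ 0.28  0.23  1.61 -0.    1.3   0.39]
(-0.04, 0, 0.14, 0.0) [-0.12  0.11  1.76 -0.    1.27 -0.01]
(-0.04, 0, 0.14, 0.2) [-0.12  0.28  1.57 -0.    1.49 -0.01]
(-0.04, 0, 0.12, 0.436) [-0.11  0.51  1.37 -0.    1.7  -0.  ]
(-0.013, 0, 0.0185, 0.436) [-0.11  0.65  1.38 -0.    1.54 -0.  ]
(-0.016, 0, 0.05, 0.436) [-0.11  0.62  1.37 -0.    1.6  -0.  ]
pick -1 0.202 [ 0.44  0.44  1.65 -0.    1.05 -2.62]
pick -1 0.34 [ 0.44  0.31  1.49 -0.    1.34 -2.62]
(-0.033, 0.2, 0.14, 0) [ 0.28  0.23  1.61 -0.    1.3  -2.75]
(-0.04, 0, 0.14, 0.0) None
(-0.04, 0, 0.14, 0.2) None
(-0.04, 0, 0.12, 0.436) None
(-0.013, 0, 0.0185, 0.436) None
(-0.016, 0, 0.05, 0.436) None
```

```bash
python3 - <<'E'
from cell import r, optics
from h import *
q=down(np.pi/2-.082)
r.move_to([.495,.283,.30],q)
r.set_gripper(.5,squeeze=80)
r.move_linear([.495,.283,.202],vel=.15)
print(r.current_t(),np.array(r.current_contact_force()).round(1))
r.set_gripper(0.0,squeeze=80)
print("open",r.current_opening(),np.array(r.current_contact_force()).round(1))
r.move_linear([.495,.283,.24],vel=.08)
print(np.array(r.current_contact_force()).round(1),r.current_opening())
r.move_linear([.495,.283,.345],vel=.15)
print("open",r.current_opening(),np.array(r.current_contact_force()).round(1),r.current_tool_pos())
for n in("scene","side"):
    d=optics.get_image(n);np.savez(f"pics/{n}5.npz",**d)
    cv2.imwrite(f"pics/{n}5.png",d["pixels"][:,:,::-1])
print(r.current_t())
E
```

```text
29.65 [ 0.2  0.1 -0.7]
open 0.12588453757648166 [-0.2  0.   6.4]
[-0.6  0.8 -4.8] 0.12768189731738683
open 0.13026821410317865 [-0.5 -0.  -4.6] [0.49463251 0.28283293 0.34376784]
31.6083
```

View pics/side5.png

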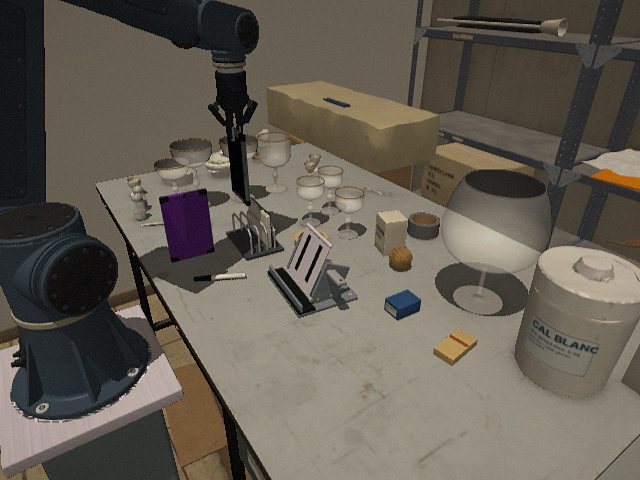

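Side view: the tablet is in the gripper at (238,165) and clear of the rack, and the weight reads 4.6 N. Next I carry it to the stand.

```bash
python3 - <<'E'
from cell import r, optics
from h import *
def go(P,v):
    p,q=tabpose(*P,1); r.move_linear(p,q,vel=v); f=np.array(r.current_contact_force());print(P,[round(float(x),1) for x in(f@SX,f@SYv,f[2])],round(r.current_t(),2))
go((-.045,.2,.15,0),.2)
go((-.05,0,.14,.1),.2)
go((-.045,0,.11,.436),.12)
go((-.025,0,.050,.436),.1)
for n in("scene","side"):
    d=optics.get_image(n);np.savez(f"pics/{n}6.npz",**d)
    c=d["pixels"][130:330,210:410];cv2.imwrite(f"pics/{n}6c.png",cv2.resize(c,None,fx=3,fy=3,interpolation=2)[:,:,::-1])
E
```

```text
(-0.045, 0.2, 0.15, 0) [-0.4, -0.2, -4.3] 32.23
(-0.05, 0, 0.14, 0.1) [-0.7, 0.8, -3.8] 33.38
(-0.045, 0, 0.11, 0.436) [0.6, -0.0, -3.6] 34.21
(-0.025, 0, 0.05, 0.436) [-0.4, 0.3, -3.1] 34.99
```

View pics/side6c.png

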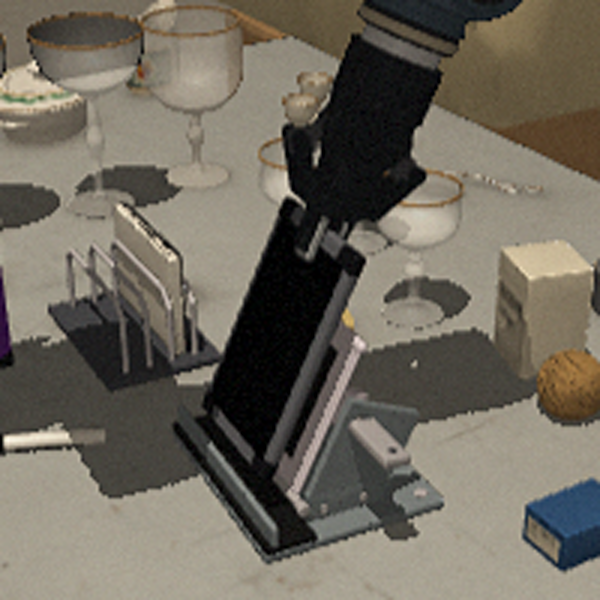

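View pics/scene6c.png

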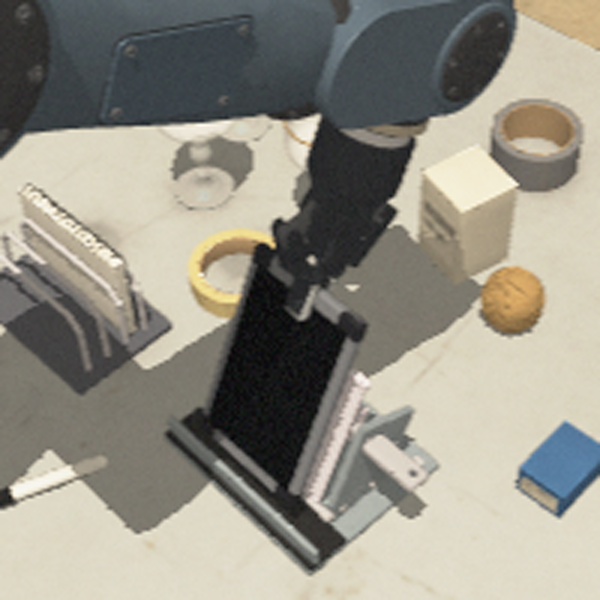

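The tablet is aligned, leaning and centred over the ledge. I'll lower it with force checks.

```bash
python3 - <<'E'
from cell import r, optics
from h import *
def go(P,v):
    p,q=tabpose(*P,1); r.move_linear(p,q,vel=v); r.sleep(.1); f=np.mean([r.current_contact_force() for _ in range(3)],0);s=[round(float(x),1) for x in(f@SX,f@SYv,f[2])];print(np.round(P,4),s,round(r.current_t(),2));return s
s0=go((-.019,0,.026,.436),.05)
z=.026
for i in range(8):
    z-=.0012; s=go((-.019,0,z,.436),.02)
    if s[2]-s0[2]>3: break
x=-.019
for i in range(9):
    x+=.001; s=go((x,0,z,.436),.02)
    if s[0]<-2.5: break
E
```

```text
[-0.019  0.     0.026  0.436] [-0.3, 0.1, -4.2] 35.83
[-0.019   0.      0.0248  0.436 ] [0.0, 0.0, -4.2] 36.18
[-0.019   0.      0.0236  0.436 ] [0.0, 0.0, -5.8] 36.53
[-0.019   0.      0.0224  0.436 ] [-0.2, -0.6, -4.2] 36.88
[-0.019   0.      0.0212  0.436 ] [-0.2, -0.6, -4.3] 37.23
[-0.019  0.     0.02   0.436] [0.1, 0.3, -4.0] 37.58
[-0.019   0.      0.0188  0.436 ] [2.3, 0.2, 4.5] 37.93
[-0.018   0.      0.0188  0.436 ] [1.1, -0.8, 5.0] 38.28
[-0.017   0.      0.0188  0.436 ] [0.1, -0.8, 6.0] 38.63
[-0.016   0.      0.0188  0.436 ] [-2.0, -0.2, 3.5] 38.98
[-0.015   0.      0.0188  0.436 ] [-3.8, -0.3, 2.2] 39.33
```

```bash
python3 - <<'E'
from cell import r, optics
from h import *
def go(P,v):
    p,q=tabpose(*P,1); r.move_linear(p,q,vel=v); r.sleep(.1); f=np.mean([r.current_contact_force() for _ in range(3)],0);s=[round(float(x),1) for x in(f@SX,f@SYv,f[2])];print(np.round(P,4),s,np.round(r.current_torque(),2),round(r.current_t(),2));return s
for x in(-.014,-.013,-.012):
    s=go((x,0,.0188,.436),.02)
    if s[0]<-9: break
d=snap(r,optics,"wt7")
d=optics.get_image("side");np.savez(f"pics/side7.npz",**d)
c=d["pixels"][130:330,210:410];cv2.imwrite(f"pics/side7c.png",cv2.resize(c,None,fx=3,fy=3,interpolation=2)[:,:,::-1])
E
```

```text
[-0.014   0.      0.0188  0.436 ] [-2.0, -0.1, 2.0] [0.17 1.03 0.02] 39.68
[-0.013   0.      0.0188  0.436 ] [-3.6, -0.2, 1.6] [0.12 0.98 0.02] 40.03
[-0.012   0.      0.0188  0.436 ] [-2.8, -0.4, 1.0] [ 0.12  0.95 -0.02] 40.38
```

View pics/side7c.png

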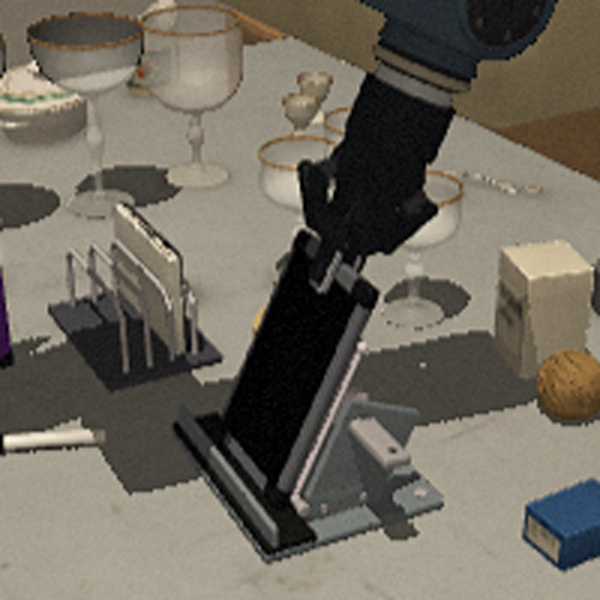

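View pics/wt7.png

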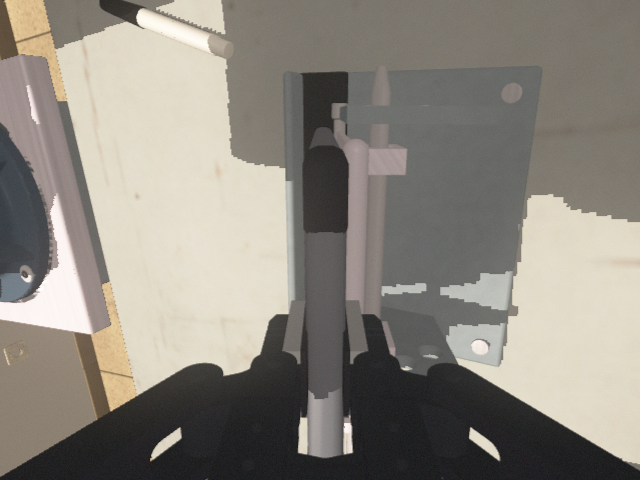

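```bash
python3 - <<'E'
from cell import r, optics
from h import *
def go(P,v):
    p,q=tabpose(*P,1); r.move_linear(p,q,vel=v); r.sleep(.1); f=np.mean([r.current_contact_force() for _ in range(3)],0);s=[round(float(x),1) for x in(f@SX,f@SYv,f[2])];print(np.round(P,4),s,np.round(r.current_torque(),2),round(r.current_t(),2));return s
for x in(-.011,-.010,-.009,-.008,-.007):
    s=go((x,0,.0188,.436),.02)
    if s[0]<-6: break
E
```

```text
[-0.011   0.      0.0188  0.436 ] [-3.2, 0.3, 1.5] [ 0.14  1.09 -0.03] 40.83
[-0.01    0.      0.0188  0.436 ] [-4.3, 0.2, -0.7] [ 0.11  1.48 -0.09] 41.18
[-0.009   0.      0.0188  0.436 ] [-6.8, 0.5, -1.3] [ 0.15  1.74 -0.2 ] 41.53
```

```bash
python3 - <<'E'
from cell import r, optics
from h import *
r.set_gripper(.25); r.sleep(.2)
print(np.array(r.current_contact_force()).round(1))
r.set_gripper(.45)
p,q=tabpose(-.009,0,.0188,.436,1,L=.30)
r.move_linear(p,q,vel=.1)
snap(r,optics,"wt8")
p,q=tabpose(-.009,0,.0188,.436,1,L=.36);r.move_linear(p,q,vel=.2)
r.move_to([.40,.10,.42],down(np.pi)); snap(r,optics,"wt9")
for n in("scene","side"):
    d=optics.get_image(n);np.savez(f"pics/{n}8.npz",**d)
    c=d["pixels"][130:330,210:410];cv2.imwrite(f"pics/{n}8c.png",cv2.resize(c,None,fx=3,fy=3,interpolation=2)[:,:,::-1])
print(r.current_t())
E
```

```text
[-0.4  0.2 -0. ]
45.4833
```

View pics/side8c.png

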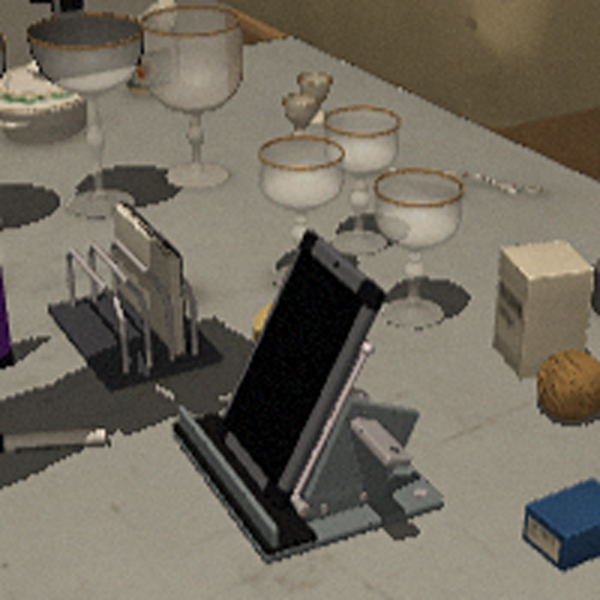

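View pics/wt9.png

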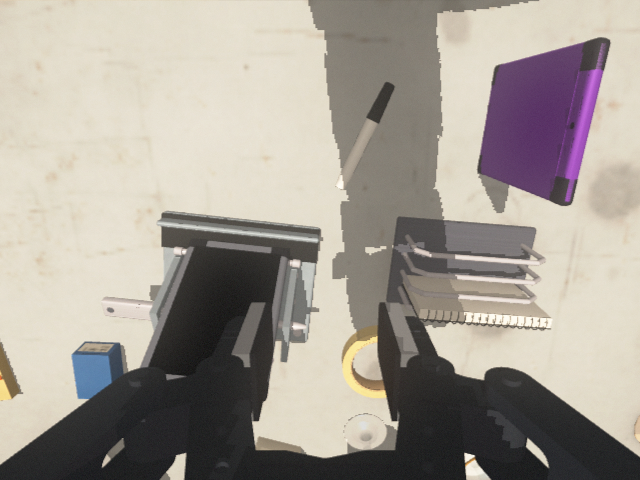

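View pics/wt8.png

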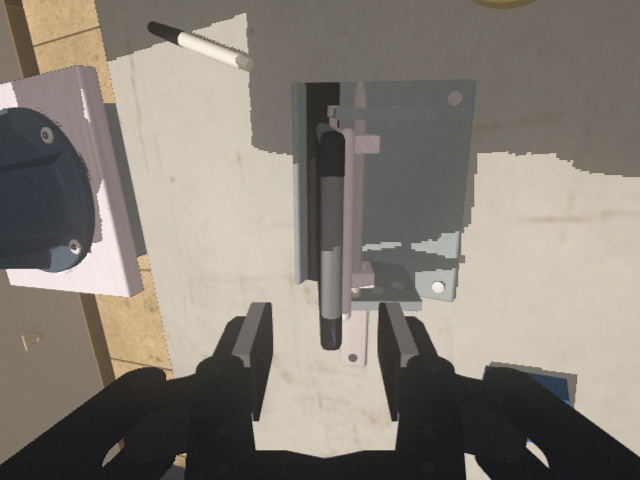

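The tablet rests on the ledge at side crop (300,360), leaning on the backrest with the screen to the front. The pin tab is at (375,440), tight to the cheek. Now a numeric check.

```bash
python3 - <<'E'
from h import *
d=load("wt9");W=cloud(d)
m=W[262:318,195:240].reshape(-1,3);c=m.mean(0)
for _ in range(4):
    c=m.mean(0);n=np.linalg.svd(m-c,full_matrices=0)[2][2];m=m[abs((m-c)@n)<.004]
n*=np.sign(n[2]);ns=np.array([n@SX,n@SYv,n[2]]);print("normal S",ns,"lean",np.arcsin(ns[2]),"square",np.arctan2(ns[1],-ns[0]))
for v in range(236,262,2): print(v,toS(W[v,235]).round(4))
v=285;row=np.array([toS(x) for x in W[v]]);pl=abs((W[v]-c)@n)<.004;u=np.where(pl)[0];u=u[(u>130)&(u<300)];print("row edges y",row[u.min()],row[u.max()])
e=load("wt8");We=cloud(e)
M=np.zeros((480,640),bool);M[110:360,300:360]=We[110:360,300:360,2]>.175
q=np.array([toS(x) for x in We[M]]);print("top strip y range",q[:,1].min(),q[:,1].max(),"z",np.percentile(q[:,2],95),"x",q[:,0].min(),q[:,0].max())
# pin tab end
for uv in((352,365),): print("tab end S",toS(onz(e,*uv,.094)))
print("shaft tip far S",toS(onz(e,360,82,.094)))
E
```

```text
Traceback (most recent call last):
numpy.linalg.LinAlgError: SVD did not converge
```

```bash
python3 - <<'E'
from h import *
d=load("wt9");W=cloud(d)
m=W[262:318,195:240].reshape(-1,3);m=m[~np.isnan(m[:,0])]
for _ in range(4):
    c=m.mean(0);n=np.linalg.svd(m-c,full_matrices=0)[2][2];m=m[abs((m-c)@n)<.004]
n*=np.sign(n[2]);ns=np.array([n@SX,n@SYv,n[2]]);print("normal S",ns,"lean",np.arcsin(ns[2]),"square",np.arctan2(ns[1],-ns[0]))
for v in range(236,262,2): print(v,toS(W[v,235]).round(4))
v=285;row=np.array([toS(x) for x in W[v]]);pl=abs((W[v]-c)@n)<.004;u=np.where(pl)[0];u=u[(u>130)&(u<300)];print("row edges",row[u.min()],row[u.max()])
e=load("wt8");We=cloud(e)
M=np.zeros((480,640),bool);M[110:360,300:360]=We[110:360,300:360,2]>.175
q=np.array([toS(x) for x in We[M]]);print("top y",q[:,1].min(),q[:,1].max(),"z",np.percentile(q[:,2],95),"x",q[:,0].min(),q[:,0].max())
print("tab end S",toS(onz(e,352,365,.094)),"far tip",toS(onz(e,360,82,.094)))
E
```

```text
normal S [-0.89726131 -0.03359349  0.44021996] lean 0.4558436371200624 square -0.037422549569329784
236 [-0.0247 -0.0069  0.017 ]
238 [-0.0222 -0.0067  0.0176]
240 [-0.0199 -0.0063  0.0186]
242 [-0.0164 -0.0066  0.0162]
244 [-0.0171 -0.0047  0.0263]
246 [-0.016  -0.0037  0.0309]
248 [-0.0139 -0.0033  0.0323]
250 [-0.0126 -0.0025  0.0362]
252 [-0.0112 -0.0017  0.0395]
254 [-0.0099 -0.0009  0.0432]
256 [-0.0087 -0.0001  0.047 ]
258 [-0.0067  0.0003  0.0486]
260 [-0.005   0.0009  0.0509]
row edges [ 0.0173705  -0.06081174  0.09194817] [0.0097404  0.06044778 0.07829823]
top y -0.061431963380954226 0.06317277320926938 z 0.19934542195612442 x 0.060076862130721796 0.08174495420390276
tab end S [ 0.05077922 -0.13894017  0.094     ] far tip [0.05206811 0.09274276 0.094     ]
```

```bash
python3 - <<'E'
from cell import r
r.hand_in(); print(r.current_t())
E
```

```text
the job is handed in; nothing more can be done
the job is handed in; nothing more can be done
```

I raised the backrest to its stop, pinned it, leaned the tablet on the stand, and handed the job in at about 45.5 s. `r.hand_in()` gives no verdict, so the results below are my own last checks.

| Item | Last check |
|---|---|
| Backrest | Pushed until I felt 8.3 N at about 65°; the pin then passed through cheeks and lugs without resistance |
| Pin | Inserted from the right side until the shoulder met the cheek (pressed to 18.8 N). Its ends measured about 2 mm short of ideal, against the 10 mm tolerance |
| Tablet lean | 0.456 rad, screen to the front |
| Tablet squareness | Within about 0.04 rad |
| Tablet centring | Within about 1 mm |
| Tablet lower edge | On the ledge behind the lip, about 13 mm in front of the hinge |
| Tablet contact force | No more than about 10 N felt at the wrist while lowering it |

- **Disagreement:** the tablet met the backrest about 3 to 4 mm later than my model predicted. The wrist camera also showed about 1.5 mm of sideways bias. Both are within tolerance.
- **Other objects:** nothing else was touched on purpose. In the last pictures the other things looked undisturbed, but I did not measure them.

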